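# Pack the valve spares case and lock it

### The job

Lift the lid of the red case back until it rests on its stop by itself, then load the case: tip the steel cup over it so that all the brass valve balls drain in, and put in every blue-flanged gland from the grey mat (the bare steel coupling beside them and the bolt standing by the case stay where they are). Stand the emptied cup upright again on the middle of its green mat. With everything in, swing the lid fully shut and turn the yellow lock collar home to its locked mark, so its tongue lies over the lid.

Things in the scene. Friction and masses are not known exactly. Their poses are not given: they have to be found in the camera images.
- case: red parts case, fixed to the bench, its yaw varies; outer 160 (x) x 260 (y) x 75 mm (z), walls and floor 5 mm; origin: centre of its underside; its x points away from its lock-collar side towards the hinge, y along its length, z up
- lid_hinge (a point): middle of the lid's hinge line on the case's far rim, at (80, 0, 75) mm in the case's frame; the hinge line runs along the case's y
- lid (a joint): the red lid's hinge angle in rad: 0 closed, grows as the front edge is lifted up and over, 1.75 on its stop (leaning back just past upright, where it stays by its own weight); below 1.5 it falls shut. Lid 160 mm deep, 8 mm thick, 0.45 kg
- lid_bar (a point): middle of the lid's black round handle bar, 12 mm thick and 80 mm long along the hinge direction, carried 48 mm in front of the lid's front edge (208 mm from the hinge line, 4 mm above it when closed, so 79 mm over the bench); free to pinch from above in any lid position
- collar (a joint): angle in rad of the yellow captive lock collar: 0 unlocked (tongue along the case's +y), grows clockwise seen from above, 1.571 at its end stop, the locked mark: tongue along the case's +x, lying over the lid
- collar_grip (a point): on the collar's upright axis at mid height (80 mm over the bench); the collar is a round ribbed ring 48 mm across and 28 mm tall on a post, 55 mm in front of the case's front wall, at (-135, 105) mm in the case's frame; its tongue (14 mm wide, 7 mm thick, just below the collar's top) reaches 74 mm from the axis; the red line on the post's top is the locked mark
- cup: steel cup holding the brass balls, 70 mm tall, outer diameter 64 mm up to 50 mm height, flaring to 72 mm at the rim, wall 3 mm, base 5 mm, 0.25 kg; origin: centre of its underside; z points to its mouth
- cup_rim (a point): centre of the cup's mouth, 70 mm above its origin
- cup_mat: round green mat 140 mm across, 3 mm thick, fixed: the cup's place; origin: centre of its underside
- gland_mat: square grey mat 170 mm, 3 mm thick, fixed, on which the glands stand; origin: centre of its underside
- ball0_center (a point): centre of a brass valve ball 18 mm across, in the cup at the start; may be absent
- ball1_center (a point): centre of a brass valve ball 18 mm across, in the cup at the start; may be absent
- ball2_center (a point): centre of a brass valve ball 18 mm across, in the cup at the start; may be absent
- ball3_center (a point): centre of a brass valve ball 18 mm across, in the cup at the start; may be absent
- ball4_center (a point): centre of a brass valve ball 18 mm across, in the cup at the start; may be absent
- gland0: gland: blue flange 44 x 44 x 10 mm with a dark threaded stub 22 mm across standing up to 42 mm, 0.16 kg; origin: centre of its underside, z along the stub; may be absent
- gland1: gland: blue flange 44 x 44 x 10 mm with a dark threaded stub 22 mm across standing up to 42 mm, 0.16 kg; origin: centre of its underside, z along the stub; may be absent
- gland2: gland: blue flange 44 x 44 x 10 mm with a dark threaded stub 22 mm across standing up to 42 mm, 0.16 kg; origin: centre of its underside, z along the stub; may be absent
- coupling: the bare steel coupling, a plain steel cylinder 30 mm across and 34 mm tall that stands on the grey mat among the glands; it does not belong in the case; origin: centre of its underside
- bolt: steel hex bolt standing on its head, head 24 mm across, 54 mm tall, near the case's front; bystander; origin: centre of its underside
Not all that is in view belongs to the job. Leave any orange or pink look-alike of the cup alone.

How it is judged:
By the outcome, as a careful person would: the job done as asked, in the order asked, and still so for the second after the job is handed in, with the robot touching nothing.
Of ball0, ball1, ball2, ball3, ball4 only 3 to 5 are there at a start; the rules pass over those that are not, and their reading is None.
Of gland0, gland1, gland2 only 1 to 3 are there at a start; the rules pass over those that are not, and their reading is None.
At some moment in a run one of gland0, gland1, gland2 may be knocked a few centimetres aside while the robot is not near it.
It also fails if it takes over 210 s, if anything falls off the work surface, if the arm or the gripper's body presses on something with over 40 N, if the wrist force passes 120 N, or if a joint passes its speed limit or range.

### The arm

A 7-joint arm with a two-finger parallel gripper is mounted at the origin on the work surface. World frame = base frame: x ahead of the robot, y to its left, z up, the work surface at z = 0. Lengths are in m, angles in degrees, forces in N, time in s.
With the tool pointing down it reaches from about 0.35 to 0.775 m from the base axis. Payload 3.1 kg.
Tool frame: the origin (TCP) lies on the centre line of the jaws, within the pads' length; the fingertips stand 17 mm ahead of it and the grasp point (between the pads) lies 2 mm behind it (robot.tip_reach is the distance from the TCP to the fingertips, in m); z points along the fingers, y is the line along which they close (so a half turn about z gives the same grasp; the last joint's range is limited). The gripper opens to 85 mm and grips with 20 to 120 N. Pads are 22 mm wide; open, the fingers measure 114 mm over their backs; the gripper's body (76 mm by 85 mm) begins 54 mm behind the grasp point. The pads swing forward as they close: fully open they stand 13 mm farther back than shut.
Start: joints at [-74.009, 17.813, 0.802, 86.603, -0.252, 75.585, -1.558], TCP at [0.173, 0.522, 0.248] pointing down, gripper open.
Joint ranges: [-154.91, 154.91], [-16.99, 109.72], [-72.82, 74.43], [7.12, 147.25], [-82.49, 262.49], [11.32, 116.49], [-174.64, 174.64]. Speed limits (degrees/s): [159.86, 159.86, 180, 180, 180, 180, 180].

### API

Orientations are given as [roll, pitch, yaw] about the fixed x, y, z axes, in that order (R = Rz(yaw) Ry(pitch) Rx(roll)).
In Python, from station import robot, fingers, vision, workorder, recognise gives the robot as it stands. Calls block until the motion is done:
- robot.move_to(position, orientation): joint-space move of the TCP to a pose.
- robot.line_to(position, orientation=None, velocity=0.15, f_stop=None): straight line of the TCP; orientation=None keeps the orientation; velocity is the mean speed in m/s. With f_stop (N) it stops when the force on the tool has changed by that much, and returns True; else False.
- robot.move_j(angles): joint-space move.
- fingers.gripper_to(opening, force=None): opening from 0.0 (shut) to 1.0 (fully open); force is the grip in N (None keeps the last); returns when the fingers have stopped.
- robot.pause(seconds).
- robot.inverse_kinematics(position, orientation): joint angles nearest the present ones, or None.
- vision.grab_frame(name): name is "scene" or "top" or "wrist"; returns the picture (420x560x3 uint8, red, green, blue); there is no depth.
- vision.calibration(name): a dict with "mtx" (3x3 intrinsics, pixels), "extrinsics" (4x4, takes a point from world to camera coordinates); the wrist camera has in their place "T_tool_cam" (4x4, takes a point from camera to tool coordinates, whose origin is the TCP and whose axes are the flange's). Camera axes: x right, y up, looking along -z (the intrinsics and any distortion apply to the point x, -y, -z); pixel columns grow to the right and rows downward; lengths in m; the calibration is good to about 2 mm. A picture is of the moment at which its call begins: read the wrist's pose just before it. calibration takes no time and is no camera call.
A pose or a line that the arm cannot do raises robot.PlanningError and nothing moves.
- workorder.close_job(): hands the job in; it is judged then, once.
Trained networks look in the newest picture that a camera, given by its name, has taken for a name from the list of things; names that differ only in an ending like _2 or _b are one class to them, and where a whole thing is asked for, a point or a joint stands for the part that bears it (a point fixed in the world has none). Each returns a list of dicts, best first, with "p" (0 to 1); they miss things now and then, are a little off and sometimes report something else, mostly with a low value. They report only what shows in the picture. A call takes as long as a camera call. They do not tell look-alikes from the thing itself.
- recognise(label, camera): "rect" ([centre column, centre row, width, height] in pixels, round what is visible of it).
Readings, each from a call of its own:
- robot.current_time_s(): time.
- robot.current_joint_positions(): joint angles.
- robot.current_dq(): joint speeds.
- robot.current_joint_torque(): joint torques, N m.
- robot.current_tool_pos(): TCP position.
- robot.current_eef_rot(): TCP orientation.
- robot.current_contact_force(): force on the tool from outside, world axes, zero at the start.
- robot.current_torque(): the same for the moment, N m.
- robot.current_finger_gap(): opening from 0.0 (shut) to 1.0 (fully open).
- robot.current_gripper_force(): force on a finger pad.
Only numpy, scipy, OpenCV 4.12 (cv2) and the standard library are available. Lean on these libraries where they do the work, as an engineer would, in place of code of your own. Each camera call takes 0.05 s, during which the arm holds its last target. There are 200 camera calls.

## Working session

There is one attempt and no reset: what is moved stays moved. The work goes in short steps, each a Python script; the robot and the scene stay as the last script left them, time stands still between calls to the robot, and variables do not carry over. Pictures are saved under pics/ and viewed, at most 14 in all, crops included, and the job is handed in when it is done.

```bash
ls; mkdir -p pics
python3 - <<'E'
from station import robot, fingers, vision, workorder, recognise
import cv2,numpy as np
ims=[]
for c in("top","scene"):
    im=vision.grab_frame(c); cv2.imwrite(f"pics/{c}0.png",im[:,:,::-1])
    k=vision.calibration(c); print(c,np.round(k["mtx"],1).tolist(),np.round(k["extrinsics"],4).tolist(),[x for x in k])
    for l in("case","lid","lid_bar","collar_grip","cup","cup_mat","gland_mat","gland0","coupling","bolt","ball0_center"):
        print(l,[(np.round(d["rect"]).astype(int).tolist(),round(d["p"],2)) for d in recognise(l,c)][:4])
print(vision.calibration("wrist"))
print(robot.current_time_s(),robot.current_eef_rot())
E
```

```text
pics
top [[492.6, 0.0, 277.1], [0.0, 492.6, 204.8], [0.0, 0.0, 1.0]] [[-0.0062, -0.9999, 0.0085, -0.0337], [0.995, -0.0053, 0.0997, -0.537], [-0.0996, 0.0091, 0.995, -1.1995], [0.0, 0.0, 0.0, 1.0]] ['mtx', 'extrinsics']
case [([272, 207, 129, 122], 0.75), ([140, 214, 69, 75], 0.44), ([154, 229, 15, 10], 0.43)]
lid [([278, 200, 115, 92], 0.91), ([385, 214, 6, 6], 0.68)]
lid_bar [([282, 203, 114, 96], 0.74)]
collar_grip [([231, 253, 43, 18], 0.81), ([392, 207, 35, 29], 0.48), ([274, 207, 131, 121], 0.17)]
cup [([379, 275, 38, 32], 0.9), ([427, 270, 35, 27], 0.87), ([392, 206, 31, 30], 0.74), ([457, 213, 36, 27], 0.72)]
cup_mat [([393, 213, 55, 55], 0.57)]
gland_mat [([139, 212, 73, 74], 0.55)]
gland0 [([118, 232, 24, 18], 0.86), ([118, 199, 24, 20], 0.6), ([390, 204, 32, 33], 0.44), ([138, 215, 72, 76], 0.33)]
coupling []
bolt [([315, 259, 9, 7], 0.52)]
ball0_center []
scene [[407.0, 0.0, 280.7], [0.0, 407.0, 208.5], [0.0, 0.0, 1.0]] [[-0.2187, 0.9758, 0.003, 0.1553], [-0.8411, -0.19, 0.5064, 0.4028], [0.4947, 0.1082, 0.8623, -1.6044], [0.0, 0.0, 0.0, 1.0]] ['mtx', 'extrinsics']
case [
[... 518 characters left out ...]
57, 50], 0.31)]
coupling [([379, 220, 12, 15], 0.55), ([200, 202, 45, 37], 0.49)]
bolt [([265, 179, 7, 11], 0.42)]
ball0_center []
{'mtx': array([[345.55533926,   0.        , 283.72160099],
       [  0.        , 345.55533926, 209.43615053],
       [  0.        ,   0.        ,   1.        ]]), 'T_tool_cam': array([[-6.22562326e-05,  9.53715530e-01,  3.00710300e-01,
         7.56728596e-02],
       [ 9.99999990e-01,  9.71288438e-05, -1.01017673e-04,
         8.85300650e-04],
       [-1.25549767e-04,  3.00710290e-01, -9.53715526e-01,
        -1.25969920e-01],
       [ 0.00000000e+00,  0.00000000e+00,  0.00000000e+00,
         1.00000000e+00]])}
1.2 [1.79999252e+02 2.61259556e-03 1.61625375e+02]
```

```bash
cat > h.py <<'E'
from station import robot, fingers, vision, workorder, recognise
import cv2,numpy as np
from scipy.spatial.transform import Rotation as Ro
def cam(c):
    k=vision.calibration(c)
    if c=="wrist":
        T=np.eye(4);T[:3,:3]=Ro.from_euler("xyz",robot.current_eef_rot(),degrees=True).as_matrix();T[:3,3]=robot.current_tool_pos()
        return k["mtx"],np.linalg.inv(T@k["T_tool_cam"])
    return k["mtx"],k["extrinsics"]
def proj(P,K,E):
    P=np.atleast_2d(P);q=P@E[:3,:3].T+E[:3,3];q=q*[1,-1,-1]
    u=q@K.T;return u[:,:2]/u[:,2:]
def ray(uv,z,K,E):
    d=np.linalg.inv(K)@[uv[0],uv[1],1]*[1,-1,-1]
    o=-E[:3,:3].T@E[:3,3];d=E[:3,:3].T@d
    return o+d*(z-o[2])/d[2]
def save(im,n,crop=None,s=1):
    if crop: a,b,c,d=crop; im=im[b:d,a:c]
    cv2.imwrite(f"pics/{n}.png",cv2.resize(im[:,:,::-1],None,fx=s,fy=s,interpolation=cv2.INTER_CUBIC))
E
python3 - <<'E'
import cv2
im=cv2.imread("pics/top0.png")[130:320,80:500]
cv2.imwrite("pics/top0c.png",cv2.resize(im,None,fx=1.9,fy=1.9,interpolation=cv2.INTER_CUBIC))
E
```

```text
(no output)
```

View pics/top0c.png

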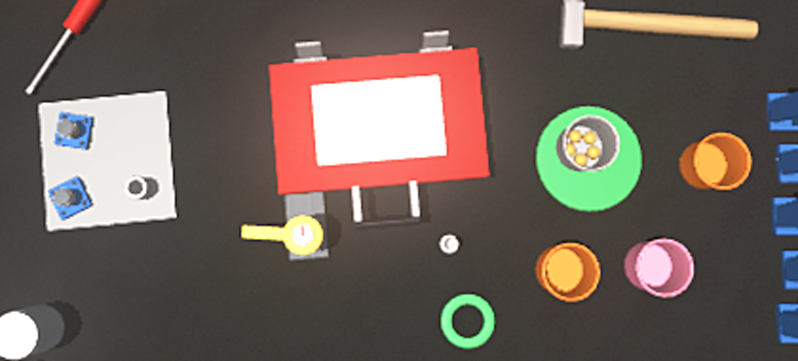

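View pics/scene0.png

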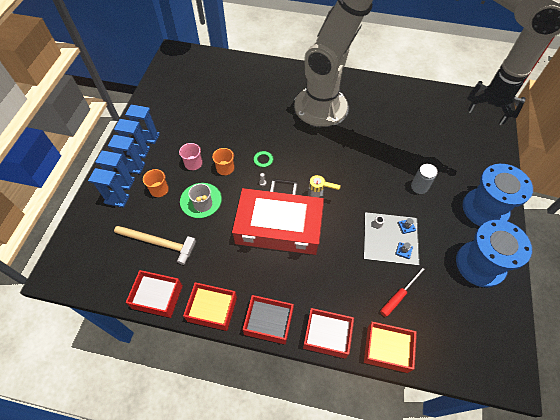

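The top picture shows the steel cup with 5 balls at px (390,205) on the green mat. It could be confused with the orange cups at (457,213) and (379,275) and the pink one at (427,270). There are two glands at (118,199) and (118,232). The coupling is at (154,229), the collar at (231,253), and the bolt at (316,258). The blue flanged things on the table edge are scenery.

```bash
cat >> h.py <<'E'
def blobs(im,lo,hi,amin=20):
    m=cv2.inRange(cv2.cvtColor(im,cv2.COLOR_RGB2HSV),lo,hi)
    cs,_=cv2.findContours(m,cv2.RETR_EXTERNAL,cv2.CHAIN_APPROX_NONE)
    return sorted([c for c in cs if cv2.contourArea(c)>amin],key=cv2.contourArea,reverse=True)
def world(c,z,K,E):
    return np.array([ray(p,z,K,E)[:2] for p in c.reshape(-1,2)],np.float32)
E
python3 - <<'E'
from h import *
im=cv2.imread("pics/top0.png")[:,:,::-1].copy();K,E=cam("top")
def rect(c,z):
    w=world(c,z,K,E);(x,y),s,a=cv2.minAreaRect(w);return np.round([x,y,*s,a],4).tolist()
for n,lo,hi,z in(("lid",(0,150,80),(8,255,255),.083),("green",(50,100,60),(80,255,255),.003),("blue",(100,120,60),(125,255,255),.01),("mat",(0,0,150),(179,40,235),.003),("yellow",(25,120,80),(35,255,255),.094)):
    for c in blobs(im,lo,hi)[:4]:print(n,cv2.contourArea(c),rect(c,z),c.reshape(-1,2).mean(0).round())
for n,p,z in(("collar",(80+302/1.9,130+235/1.9),.094),("cup",(80+590/1.9,130+142/1.9),.07),("coupl",(80+136/1.9,130+187/1.9),.034),("bolt",(80+449/1.9,130+243/1.9),.054),("bar",(80+389/1.9,130+222/1.9),.079)):print(n,ray(p,z,K,E))
E
```

```text
lid 7382.0 [0.5594, -0.0404, 0.1648, 0.2642, 4.4926] [279. 194.]
lid 2413.5 [0.8509, 0.3262, 0.1332, 0.1156, 89.8027] [128.  75.]
lid 2287.0 [0.8502, -0.3283, 0.1296, 0.1137, 89.8512] [395.  74.]
lid 2238.5 [0.8504, 0.1645, 0.1231, 0.1157, 89.8512] [195.  74.]
green 2348.0 [0.5172, -0.3223, 0.1402, 0.1376, 89.6587] [389. 213.]
green 621.0 [0.3027, -0.1574, 0.07, 0.0688, 89.5878] [326. 299.]
blue 25811.5 [1.0167, -0.0502, 1.4729, 0.1282, 89.9071] [279.  23.]
blue 2831.5 [0.5564, 0.5912, 0.1918, 0.1376, 2.8395] [ 21. 202.]
blue 2347.5 [0.3271, 0.5957, 0.177, 0.1059, 2.8395] [ 16. 291.]
blue 1213.5 [0.2901, -0.6335, 0.144, 0.0637, 89.5849] [518. 303.]
mat 819.0 [0.8075, -0.7566, 0.0343, 0.2398, 86.5157] [553. 103.]
mat 579.0 [0.5373, 0.3274, 0.1225, 0.163, 4.3188] [120. 198.]
mat 579.0 [0.9429, -0.0495, 1.4661, 0.0191, 89.8554] [282.  49.]
mat 377.0 [0.5397, -0.7474, 0.0181, 0.2929, 86.3645] [557. 197.]
yellow 1029.5 [0.8489, -0.1645, 0.0942, 0.0725, 89.8437] [330.  73.]
yellow 1026.5 [0.8504, 0.3216, 0.0933, 0.0722, 89.8437] [129.  74.]
collar [0.41621374 0.05344053 0.094     ]
cup [ 0.53123321 -0.30935319  0.07      ]
coupl [0.47943359 0.2723113  0.034     ]
bolt [ 0.40501418 -0.13020817  0.054     ]
bar [ 0.43166042 -0.05368206  0.079     ]
```

The lid rectangle gives a case centre of (0.559, -0.040) and a yaw of about 4.5°. That predicts the collar at (.4166,.0537), against (.4162,.0534) measured, so the two agree. Next I check reachability and take a wrist close-up.

```bash
cat >> h.py <<'E'
C=np.array([.5594,-.0404]);A=4.49
def cw(x,y,z):
    a=np.radians(A);return np.array([C[0]+x*np.cos(a)-y*np.sin(a),C[1]+x*np.sin(a)+y*np.cos(a),z])
def bar(t): # tcp for bar at lid angle t
    r=np.hypot(.208,.004);p=np.arctan2(.004,.208)
    return cw(.08-r*np.cos(t+p),0,.075+r*np.sin(t+p))
E
python3 - <<'E'
from h import *
for yaw in(A+90,A-90):
    for t in(0,.5,1,1.4,1.75):
        q=robot.inverse_kinematics(bar(t),[180,0,yaw]);print(yaw,t,None if q is None else np.round(q).tolist())
    for y in (yaw,yaw-90): 
        q=robot.inverse_kinematics(cw(-.135,.105,.08),[180,0,y]);print('col',y,None if q is None else np.round(q).tolist())
robot.move_to(cw(-.10,0.03,.33),[180,0,A+90])
K,E=cam("wrist");im=vision.grab_frame("wrist");np.savez("w0.npz",K=K,E=E,im=im);save(im,"w0",None,1)
print(robot.current_tool_pos(),robot.current_joint_positions())
for n,P in(("bar",cw(-.128,0,.085)),("bolt",[.405,-.130,.054]),("collar",cw(-.135,.105,.094)),("c1",cw(-.08,.13,.083)),("c2",cw(-.08,-.13,.083)),("c3",cw(.08,.13,.083)),("c4",cw(.08,-.13,.083))):print(n,proj(P,K,E).round(1))
E
```

```text
94.49 0 [-39.0, 21.0, 53.0, 118.0, -22.0, 51.0, 31.0]
94.49 0.5 [-38.0, 14.0, 50.0, 107.0, -12.0, 64.0, 21.0]
94.49 1 [-34.0, 20.0, 49.0, 90.0, -15.0, 77.0, 21.0]
94.49 1.4 [-28.0, 30.0, 49.0, 74.0, -22.0, 86.0, 23.0]
94.49 1.75 [-21.0, 39.0, 46.0, 60.0, -27.0, 91.0, 22.0]
col 94.49 [-40.0, 15.0, 36.0, 120.0, -12.0, 48.0, 7.0]
col 4.489999999999995 [-47.0, 17.0, 45.0, 120.0, -16.0, 49.0, -79.0]
-85.51 0 [-47.0, 26.0, 65.0, 118.0, -30.0, 54.0, -141.0]
-85.51 0.5 [-49.0, 18.0, 65.0, 108.0, -18.0, 65.0, -153.0]
-85.51 1 [-43.0, 25.0, 65.0, 91.0, -23.0, 79.0, -152.0]
-85.51 1.4 [-35.0, 35.0, 64.0, 75.0, -31.0, 89.0, -150.0]
-85.51 1.75 [-28.0, 44.0, 64.0, 60.0, -39.0, 95.0, -151.0]
col -85.51 [40.0, 25.0, -61.0, 117.0, 28.0, 53.0, 148.0]
col -175.51 [-36.0, 15.0, 30.0, 120.0, -10.0, 48.0, 95.0]
[ 0.45748666 -0.01679251  0.3297062 ] [-43.94401603   5.61670949  48.62681676  92.2262446   -4.23016298
  84.102608     9.64444962]
bar [[257.1 202.7]]
bolt [[234.1 254.1]]
collar [[247.3 104.6]]
c1 [[302.2  78.8]]
c2 [[298.1 303.3]]
c3 [[460.4  79.3]]
c4 [[427.5 303.6]]
```

View pics/w0.png

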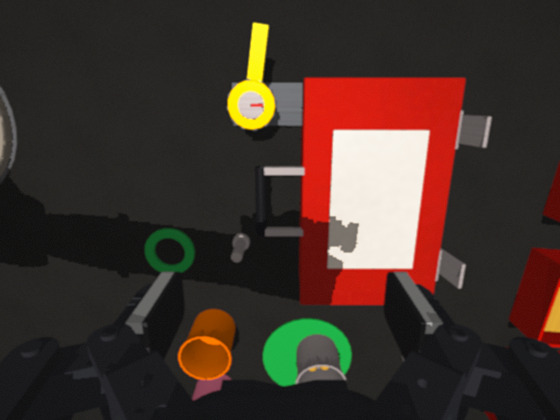

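The close crop confirms the bar at (262,200), the collar at (250,104), and the bolt at (240,243). The predictions sit about 3 px left, so I shift the case estimate +2 mm in x. Now I open the lid.

```bash
sed -i 's/^C=.*/C=np.array([.5614,-.0404]);A=4.49/' h.py
python3 - <<'E'
from h import *
O=[180,0,A+90]
fingers.gripper_to(.45,40)
robot.move_to(bar(0)+[0,0,.08],O)
print(robot.line_to(bar(0),O,.1,f_stop=15))
fingers.gripper_to(0,40)
print("gap",robot.current_finger_gap(),robot.current_gripper_force(),robot.current_contact_force())
for t in np.linspace(0,1.73,14)[1:]:
    robot.line_to(bar(t),O,.12)
    print(round(t,2),np.round(robot.current_contact_force(),1),round(robot.current_finger_gap(),3))
fingers.gripper_to(.45)
robot.line_to(bar(1.73)+[0,0,.09],O,.15)
robot.move_to(cw(-.10,0.03,.40),O)
im=vision.grab_frame("scene");save(im,"s1",(100,100,450,300),2)
print(robot.current_time_s())
E
```

```text
False
gap 0.11881056776177296 39.02093946933746 [-1.07769626 -0.36581895  5.80669466]
0.13 [ 1.  -0.3 -2.2] 0.124
0.27 [-0.  -1.2 -3.3] 0.121
0.4 [-3.7 -0.7 -0.1] 0.122
0.53 [-6.9 -0.6  2. ] 0.125
0.67 [-9.6 -0.6  5.5] 0.113
0.8 [-15.4   0.2  11.8] 0.122
0.93 [-15.3   2.   18.8] 0.122
1.06 [-12.6   0.8  18.2] 0.123
1.2 [-8.   0.6 15.8] 0.117
1.33 [-2.3  0.4  9.2] 0.122
1.46 [-1.5  0.3  5.2] 0.118
1.6 [-1.5 -0.   5. ] 0.121
1.73 [0.8 0.3 4.2] 0.123
13.0667
```

View pics/s1.png

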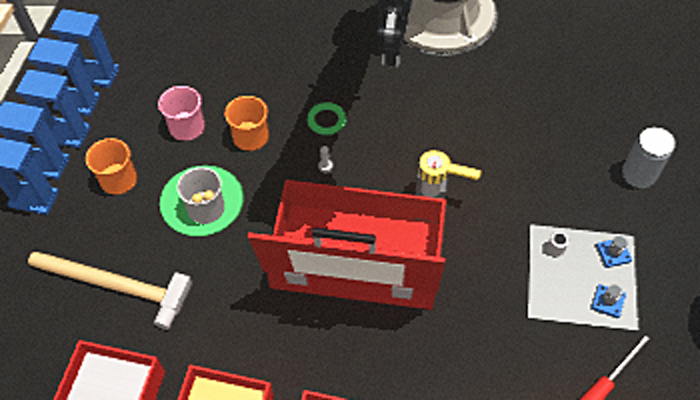

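The lid is standing open at crop (340,240), and the front interior shows from above. Next I take a wrist view of the cup and search IK for the pour.

```bash
cat >> h.py <<'E'
def tool(phi,e,rho=0,flip=1):
    """tool z: azimuth phi, e deg below horizontal; tool y horizontal, then rolled rho about tool z"""
    p,e=np.radians(phi),np.radians(e)
    d=np.array([np.cos(p)*np.cos(e),np.sin(p)*np.cos(e),-np.sin(e)])
    y=flip*np.array([-np.sin(p),np.cos(p),0]);R=np.column_stack([np.cross(y,d),y,d])
    R=R@Ro.from_euler("z",rho,degrees=True).as_matrix()
    return Ro.from_matrix(R).as_euler("xyz",degrees=True),d
E
python3 - <<'E'
from h import *
robot.move_to([.53,-.28,.33],[180,0,A+90])
K,E=cam("wrist");im=vision.grab_frame("wrist");np.savez("w1.npz",K=K,E=E,im=im)
r=recognise("cup","wrist");print([(np.round(d["rect"]),d["p"]) for d in r][:4])
v=im.copy()
for z,rad,col in((.073,.036,(255,0,255)),(.003,.07,(0,0,255)),(.003,.032,(255,255,0))):
    a=np.linspace(0,6.28,60);c=np.array([.5312,-.3094]) if rad<.05 else np.array([.5172,-.3223])
    P=np.c_[c[0]+rad*np.cos(a),c[1]+rad*np.sin(a),0*a+z]
    cv2.polylines(v,[np.round(proj(P,K,E)).astype(int)],True,col,1)
save(v,"w1",(100,60,420,320),2.3)
cup=np.array([.531,-.309,.039])
res=[]
for e in(35,45):
  for phi in range(-100,31,10):
    for fl in(1,-1):
        o,d=tool(phi,e,0,fl)
        qs=[robot.inverse_kinematics(cup+k,o) for k in(-.1*d,0*d,np.array([0,0,.1]))]
        if any(q is None for q in qs):continue
        for phi2 in range(-60,61,20):
          for s in(1,-1):
            ok=0;Q=[]
            for f in np.linspace(0,1,5):
                o2,_=tool(phi2,e+(5-e)*f,s*165*f,fl)
                q=robot.inverse_kinematics(cw(-.01,0,.15),o2)
                if q is None:break
                Q.append(q);ok+=1
            if ok==5: 
                J=np.array([qs[2]]+Q);res.append((np.abs(np.diff(J,axis=0)).max(),e,phi,fl,phi2,s))
res.sort();print(len(res));[print(r) for r in res[:12]]
E
```

```text
[(array([282., 196.,  64.,  60.]), 0.86), (array([153., 250.,  72.,  65.]), 0.72), (array([148., 163.,  82.,  62.]), 0.64)]Traceback (most recent call last):
  File "<stdin>", line 24, in <module>
ValueError: time passes only in moves, steps and waits
```

View pics/w1.png

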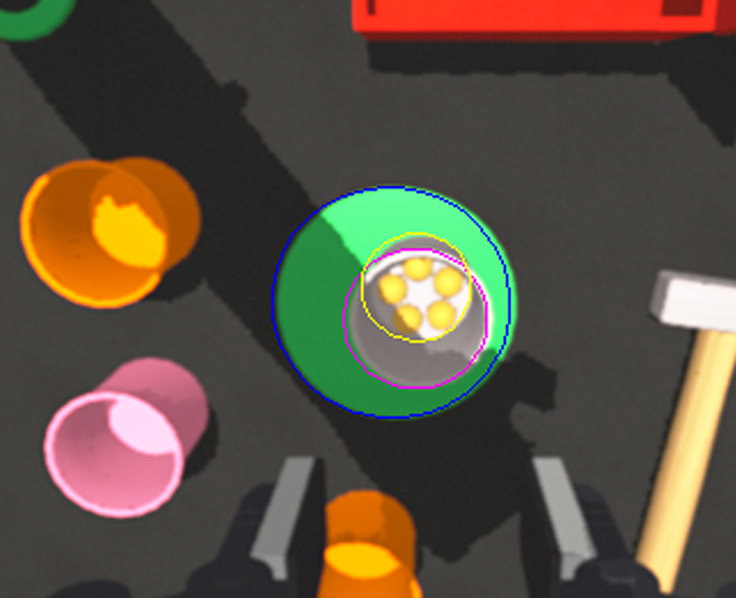

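The steel cup is at crop (420,318) with 5 balls in it. The orange cups are at (110,232) and (365,540), and the pink one is at (125,440). The overlays run about 2 px short in +x, so cup ≈ (.5325,-.3094) and mat ≈ (.519,-.3223).

```bash
cat > ik.py <<'E'
from h import *
cup=np.array([.5325,-.3094,.039])
res=[];n=0
def IK(p,o):
    global n;n+=1
    if n>250: raise SystemExit(str(sorted(res)[:12]))
    return robot.inverse_kinematics(p,o)
for phi in(-70,-50,-30,-10,-90):
    for fl in(1,-1):
        e=40;o,d=tool(phi,e,0,fl)
        qs=[]
        for k in(-.1*d,0*d,np.array([0,0,.1])):
            q=IK(cup+k,o)
            if q is None:break
            qs.append(q)
        if len(qs)<3:print(phi,fl,"grasp",len(qs));continue
        for phi2 in(-40,-10,20):
          for s in(1,-1):
            Q=[]
            for f in(1,.5,0,.25,.75):
                o2,_=tool(phi2,e+(5-e)*f,s*165*f,fl)
                q=IK(cw(-.01,0,.15),o2)
                if q is None:break
                Q.append(q)
            print(phi,fl,phi2,s,len(Q))
            if len(Q)==5:
                J=np.array([qs[2],Q[2],Q[3],Q[1],Q[4],Q[0]]);res.append((np.abs(np.diff(J,axis=0)).max().round(),phi,fl,phi2,s))
print(sorted(res)[:12])
E
timeout 500 python3 ik.py 2>&1 | tail -40
```

```text
-50 -1 -10 -1 0
-50 -1 20 1 5
-50 -1 20 -1 5
-30 1 -40 1 5
-30 1 -40 -1 5
-30 1 -10 1 0
-30 1 -10 -1 0
-30 1 20 1 5
-30 1 20 -1 5
-30 -1 -40 1 5
-30 -1 -40 -1 5
-30 -1 -10 1 0
-30 -1 -10 -1 0
-30 -1 20 1 5
-30 -1 20 -1 5
-10 1 -40 1 5
-10 1 -40 -1 5
-10 1 -10 1 0
-10 1 -10 -1 0
-10 1 20 1 5
-10 1 20 -1 5
-10 -1 -40 1 5
-10 -1 -40 -1 5
-10 -1 -10 1 0
-10 -1 -10 -1 0
-10 -1 20 1 5
-10 -1 20 -1 5
-90 1 -40 1 5
-90 1 -40 -1 5
-90 1 -10 1 0
-90 1 -10 -1 0
-90 1 20 1 5
-90 1 20 -1 5
-90 -1 -40 1 5
-90 -1 -40 -1 5
-90 -1 -10 1 0
-90 -1 -10 -1 0
-90 -1 20 1 5
-90 -1 20 -1 5
[(np.float64(30.0), -10, -1, 20, 1), (np.float64(52.0), -90, 1, -40, -1), (np.float64(56.0), -50, 1, -40, -1), (np.float64(58.0), -70, 1, -40, -1), (np.float64(75.0), -90, -1, -40, 1), (np.float64(75.0), -70, -1, -40, 1), (np.float64(78.0), -10, 1, 20, -1), (np.float64(109.0), -50, -1, -40, 1), (np.float64(127.0), -30, -1, 20, 1), (np.float64(127.0), -30, 1, 20, -1), (np.float64(138.0), -50, 1, 20, -1), (np.float64(148.0), -30, -1, -40, 1)]
```

Run:
```python
from h import *
cup=np.array([.5325,-.3094,.039])
o,d=tool(-50,40,0,1)
fingers.gripper_to(1,50)
robot.move_to(cup-.16*d,o)
print(robot.line_to(cup,o,.08,f_stop=10),robot.current_tool_pos())
fingers.gripper_to(0,50)
print("gap",robot.current_finger_gap()*85,robot.current_gripper_force(),robot.current_contact_force(),robot.current_tool_pos())
robot.line_to(cup+[0,0,.14],o,.1)
print("gap",robot.current_finger_gap()*85,robot.current_contact_force(),robot.current_time_s())
im=vision.grab_frame("scene");save(im,"s2",(130,110,330,260),3)
```

```text
False [ 0.53254218 -0.30912559  0.03916569]
gap 62.21438384309039 53.421432012546575 [-2.58541354  2.66946233  5.32097226] [ 0.53251414 -0.30939579  0.03950672]
gap 62.45591893027827 [ 0.73796945  0.17640137 -3.72469077] 21.0
```

View pics/s2.png

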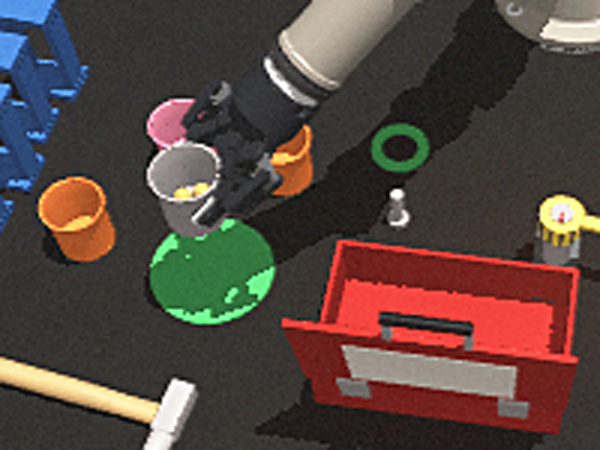

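Run:
```python
from h import *
g=cw(-.02,-.03,.15)
o0,_=tool(-40,40,0,1)
print(np.round(robot.current_joint_positions()))
robot.move_to(g+[0,0,.05],o0)
robot.line_to(g,o0,.1)
print(np.round(robot.current_joint_positions()),robot.current_time_s())
for i,f in enumerate(np.linspace(0,1,8)[1:]):
    o,_=tool(-40,40-35*f,-165*f,1)
    robot.move_to(g,o)
    print(np.round(robot.current_joint_positions()),np.round(robot.current_contact_force(),1),round(robot.current_time_s(),1))
robot.pause(1)
im=vision.grab_frame("scene");save(im,"s3",(200,130,400,280),3)
```

```text
[-34.  17.  56. 128.  93.  12. -34.]
[-66.  19.  56. 132.  78.  25. -36.] 22.6417
[-68.  23.  56. 135.  90.  27. -29.] [ 1.4  0.8 -4.5] 23.0
[-70.  28.  55. 137.  99.  30. -20.] [-0.4  0.4 -3.2] 23.2
[-71.  33.  55. 138. 105.  32.  -8.] [-0.2  0.2 -3.2] 23.6
[-73.  41.  56. 139. 110.  34.   5.] [-0.1  0.4 -3. ] 23.9
[-75.  49.  57. 140. 112.  35.  19.] [ 0.2  0.1 -3.5] 24.2
[-78.  58.  59. 140. 112.  35.  34.] [ 1.   0.2 -2.3] 24.6
[-81.  69.  60. 140. 111.  33.  51.] [-0.8  0.4 -2.2] 25.0
```

View pics/s3.png

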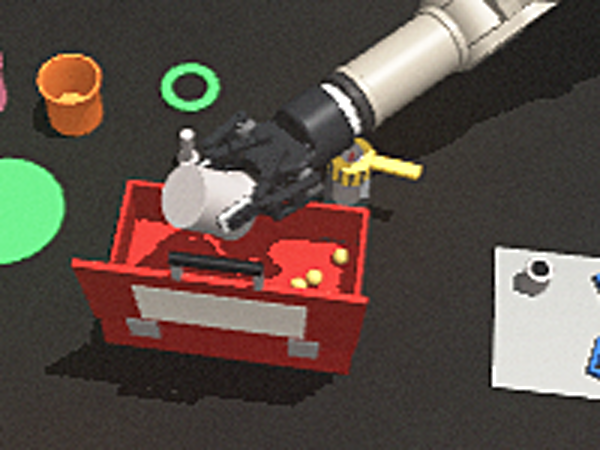

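The cup is tipped, with at least 3 balls visible in the case at crop (298,285), (315,277) and (341,256). The tool force fell to about the weight of the empty cup. Now I return the cup to its mat.

Run:
```python
from h import *
g=cw(-.02,-.03,.15)
for f in np.linspace(1,0,8)[1:]:
    robot.move_to(g,tool(-40,40-35*f,-165*f,1)[0])
robot.line_to(g+[0,0,.06],tool(-40,40,0,1)[0],.15)
print(robot.current_contact_force())
o,d=tool(-50,40,0,1)
m=np.array([.519,-.3223,.0395])
robot.move_to(m+[0,0,.1],o)
robot.line_to(m+[0,0,.02],o,.1)
print(robot.line_to(m-[0,0,.002],o,.03,f_stop=4),robot.current_tool_pos())
fingers.gripper_to(1)
robot.line_to(m-.16*d+[0,0,.0],o,.1)
robot.line_to(m-.2*d+[0,0,.15],o,.2)
robot.move_to([.42,-.02,.40],[180,0,A+90])
im=vision.grab_frame("top");save(im,"t4",(180,130,480,300),2.6)
print(robot.current_time_s())
```

```text
[ 0.03365539  0.07855955 -3.35599981]
True [ 0.51877823 -0.32220735  0.03951911]
37.3667
```

View pics/t4.png

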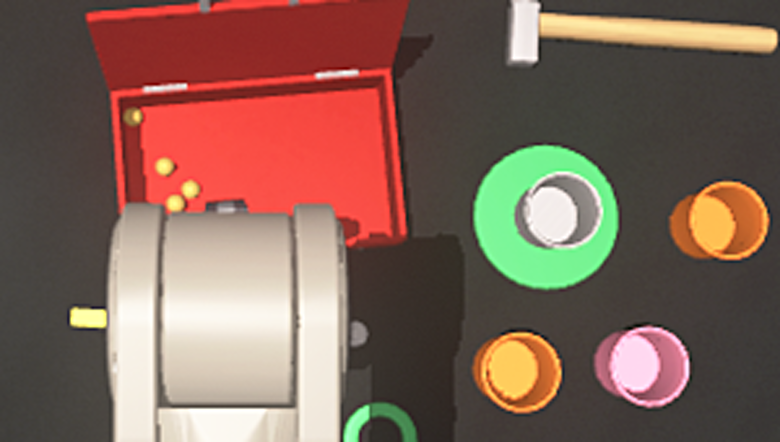

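The cup is empty on its mat (base at crop (551,216), mat centre (546,217)). Four balls are visible in the case and the fifth is probably under the arm. On to the glands.

Run:
```python
from h import *
K,E=cam("top");print("mat",ray((139,213),.003,K,E))
robot.move_to([.44,.33,.33],[180,0,A+90])
im=vision.grab_frame("top")
bs=[ (c.reshape(-1,2).mean(0).round(1).tolist(),ray(c.reshape(-1,2).mean(0),.014,K,E).round(3).tolist()) for c in blobs(im,(20,90,90),(35,255,255),4) if 200<c[:,0,0].mean()<345 and 150<c[:,0,1].mean()<235];print("balls",bs)
K,E=cam("wrist");w=vision.grab_frame("wrist");np.savez("w5.npz",K=K,E=E,im=w)
print([(np.round(d["rect"]),round(d["p"],2)) for d in recognise("gland0","wrist")][:4])
for c in blobs(w,(100,110,40),(125,255,255),60):
    r=cv2.minAreaRect(world(c,.013,K,E));print("blue",c.reshape(-1,2).mean(0).round(),np.round(r[0],4),np.round(r[1],4),round(r[2],1))
a=cv2.resize(im[150:260,190:430],None,fx=2.9,fy=2.9)
b=cv2.resize(w[60:330,60:500],(696,427))
save(np.vstack([cv2.resize(a,(696,319))[:, :],b])[:, :],"w5",None,.8)
print(robot.current_tool_pos(),robot.current_time_s())
```

```text
mat [0.52027951 0.31241166 0.003     ]
balls [([252.8, 202.3], [0.545, 0.024, 0.014]), ([242.8, 193.6], [0.567, 0.049, 0.014]), ([237.9, 220.9], [0.498, 0.062, 0.014]), ([247.0, 207.6], [0.531, 0.039, 0.014])]
[(array([306., 135.,  42.,  44.]), 0.81), (array([376., 143.,  42.,  42.]), 0.77)]
blue [307. 134.] [0.4703 0.3668] [0.0419 0.0429] 26.7
blue [377. 142.] [0.5586 0.3642] [0.0428 0.0434] 80.3
[0.44106493 0.32837856 0.33056979] 38.8583
```

View pics/w5.png

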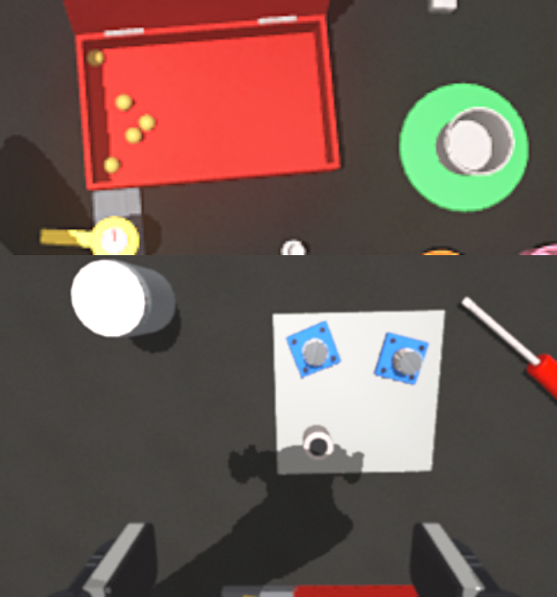

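All 5 balls are in the case, on its +y side. The wrist view shows two glands at lower-panel (313,350) and (402,358), with the coupling at (318,443). The flange outlines measure 42–43 mm, as they should. I pick each one, looking again just before each grasp.

```bash
cat > gl.py <<'E'
from h import *
def look():
    robot.move_to([.44,.33,.33],[180,0,A+90])
    K,E=cam("wrist");w=vision.grab_frame("wrist");out=[]
    for c in blobs(w,(100,110,40),(125,255,255),300):
        (p,s,a)=cv2.minAreaRect(world(c,.013,K,E))
        if .35<p[0]<.75 and .15<p[1]<.5 and max(s)<.055: out.append((p[0],p[1],(a+45)%90-45))
    return out
def pick(g,y):
    O=[180,0,90+g[2]];P=np.array([g[0],g[1],.034])
    fingers.gripper_to(.6,60)
    robot.move_to(P+[0,0,.1],O)
    print("hit",robot.line_to(P,O,.1,f_stop=12))
    fingers.gripper_to(0,60);print("gap mm",robot.current_finger_gap()*85)
    robot.line_to(P+[0,0,.15],O,.15);print("gap mm",robot.current_finger_gap()*85,robot.current_contact_force()[2])
    Q=cw(-.01,y,.038);O=[180,0,A+90]
    robot.move_to(Q+[0,0,.14],O)
    robot.line_to(Q+[0,0,.015],O,.15)
    print("set",robot.line_to(Q-[0,0,.003],O,.03,f_stop=4),robot.current_tool_pos())
    fingers.gripper_to(.45)
    robot.line_to(Q+[0,0,.15],O,.15)
g=look();print(g)
import sys
if g: pick(min(g),float(sys.argv[1]))
print(look(),robot.current_time_s())
E
python3 gl.py -.09
```

```text
[(0.4702742397785187, 0.3665449917316437, 26.555023193359375), (0.5586622357368469, 0.3641418516635895, -9.827606201171875)]
hit False
gap mm 20.165808980757436
gap mm 20.222106689401215 -2.5586741985312984
set True [ 0.55821026 -0.13090543  0.03686026]
[(0.5233038067817688, 0.36656469106674194, -8.40997314453125)] 49.7917
```

The second gland has been knocked from x=.559 to .523, and the fresh look caught it.

```bash
python3 gl.py -.025
python3 - <<'E'
from h import *
im=vision.grab_frame("top");save(im,"t6",(80,140,440,300),2.2)
E
```

```text
[(0.5231814980506897, 0.3666170537471771, -8.807098388671875)]
hit False
gap mm 20.475628081137437
gap mm 19.793739432666175 -2.471497016263298
set True [ 0.55314175 -0.06618338  0.03691276]
[] 60.175
```

View pics/t6.png

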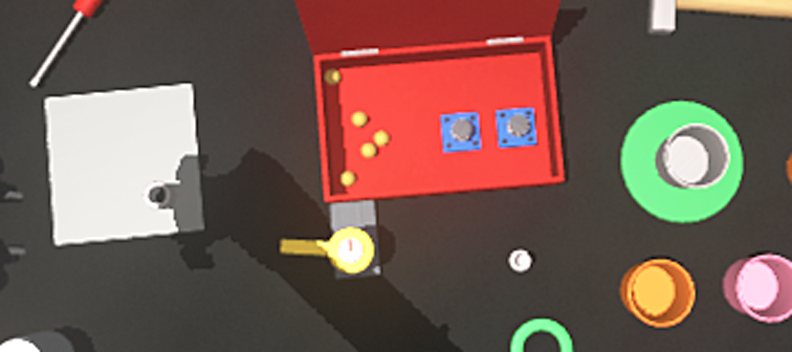

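Both glands stand in the case at crop (461,131) and (517,127), all 5 balls are in, and the coupling and bolt are undisturbed. Next I close the lid.

Run:
```python
from h import *
O=[180,0,A+90]
fingers.gripper_to(.45,40)
robot.move_to(cw(-.10,0.03,.40),O)
robot.move_to(bar(1.75)+[0,0,.09],O)
print(robot.line_to(bar(1.75),O,.1,f_stop=15))
fingers.gripper_to(0,40)
print("gap",robot.current_finger_gap())
for t in np.linspace(1.75,0,15)[1:]:
    s=robot.line_to(bar(t),O,.12)
    print(round(t,2),np.round(robot.current_contact_force(),1),round(robot.current_finger_gap(),3))
fingers.gripper_to(.45)
robot.line_to(bar(0)+[0,0,.12],O,.15)
q=robot.current_joint_positions()
for y in(A+90,A,A-90,A+180):
    print(y,[None if (j:=robot.inverse_kinematics(cw(-.135,.105,.08),[180,0,w])) is None else np.round(j).tolist() for w in(y,y-45,y-90)])
robot.move_to(cw(-.10,.03,.36),O)
K,E=cam("wrist");im=vision.grab_frame("wrist");save(im,"w7",(180,40,540,330),2)
print(proj(cw(-.135,.105,.094),K,E),robot.current_time_s())
```

```text
False
gap 0.11805798753468394
1.62 [0.8 0.6 4.7] 0.121
1.5 [ 1.2 -0.4  6.9] 0.122
1.38 [-0.5 -0.6  7.5] 0.12
1.25 [-2.2 -1.   6.9] 0.124
1.12 [-2.5  0.4  6. ] 0.121
1.0 [-3.6  0.2  5.1] 0.128
0.88 [-1.2  0.6 -0.1] 0.123
0.75 [ 0.2 -0.1 -1.2] 0.123
0.62 [ 1.7  0.2 -1.7] 0.12
0.5 [ 3.9  0.3 -3.4] 0.121
0.38 [ 3.3  0.1 -1.9] 0.123
0.25 [ 3.2  0.  -1.7] 0.119
0.12 [ 1.2 -1.3 -0.6] 0.123
0.0 [ 2.1 -0.4 -1.2] 0.125
94.49 [[15.0, 16.0, -29.0, 118.0, 10.0, 49.0, -15.0], [12.0, 16.0, -25.0, 118.0, 9.0, 48.0, -58.0], [7.0, 15.0, -20.0, 118.0, 7.0, 48.0, -102.0]]
4.49 [[7.0, 15.0, -20.0, 118.0, 7.0, 48.0, -102.0], [3.0, 14.0, -15.0, 118.0, 5.0, 48.0, -145.0], [40.0, 26.0, -61.0, 117.0, 28.0, 54.0, 148.0]]
-85.51 [[40.0, 26.0, -61.0, 117.0, 28.0, 54.0, 148.0], [27.0, 19.0, -44.0, 117.0, 17.0, 50.0, 114.0], [23.0, 18.0, -38.0, 117.0, 14.0, 49.0, 71.0]]
184.49 [[23.0, 18.0, -38.0, 117.0, 14.0, 49.0, 71.0], [18.0, 17.0, -33.0, 118.0, 12.0, 49.0, 28.0], [15.0, 16.0, -29.0, 118.0, 10.0, 49.0, -15.0]]
[[250.78810988 102.65171532]] 71.3
```

View pics/w7.png

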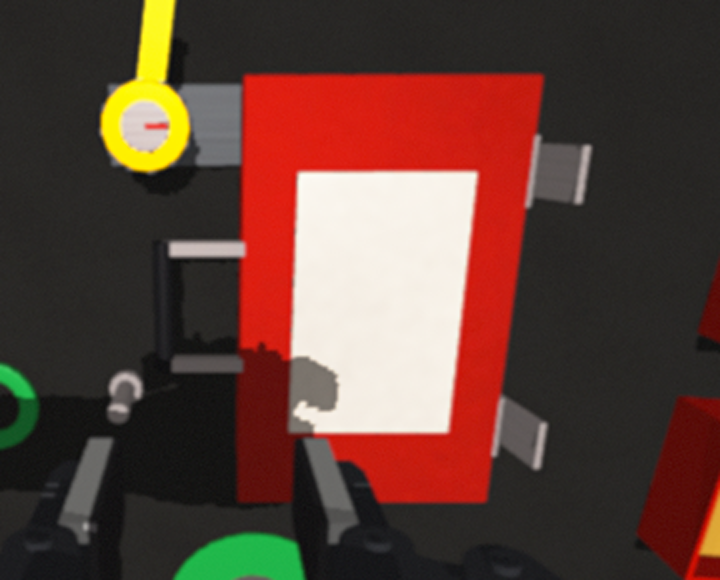

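The lid is flat shut. The collar is at crop (145,125), within 2 px of the prediction, so I turn it now.

Run:
```python
from h import *
P=cw(-.134,.105,.081);O=lambda a:[180,0,A+90-a]
fingers.gripper_to(.75,60)
robot.move_to(P+[0,0,.08],O(0))
print(robot.line_to(P,O(0),.08,f_stop=12))
fingers.gripper_to(0,60);print("gap mm",robot.current_finger_gap()*85,np.round(robot.current_contact_force(),1))
for a in list(range(10,91,10))+[93]:
    robot.move_to(P,O(a));print(a,np.round(robot.current_contact_force(),1),np.round(robot.current_torque(),2))
fingers.gripper_to(.75)
robot.line_to(P+[0,0,.12],O(93),.12)
robot.move_to([.42,.30,.38],O(0))
im=vision.grab_frame("top");save(im,"t8",(180,140,440,300),3)
print(robot.current_time_s())
```

```text
False
gap mm 46.10578909647931 [-5.  -1.5  8. ]
10 [-3.8 -1.   6.1] [-0.12  0.84 -0.08]
20 [-3.8 -1.4  7.5] [-0.06  0.8  -0.09]
30 [-3.2 -0.6  6.5] [-0.07  0.78 -0.07]
40 [-2.1 -1.1  6.4] [-0.08  0.78 -0.04]
50 [-2.6 -0.3  6. ] [-0.05  0.74 -0.07]
60 [-3.7 -0.9  6.6] [-0.03  0.78 -0.04]
70 [-3.  -1.3  5.4] [-0.06  0.74 -0.05]
80 [-2.7 -0.6  6.2] [-0.09  0.66 -0.08]
90 [ 1.6 -1.9  1.2] [-0.38 -0.51 -0.03]
93 [ 5.3 -3.6  2.2] [-0.61 -0.89  1.58]
79.4417
```

View pics/t8.png

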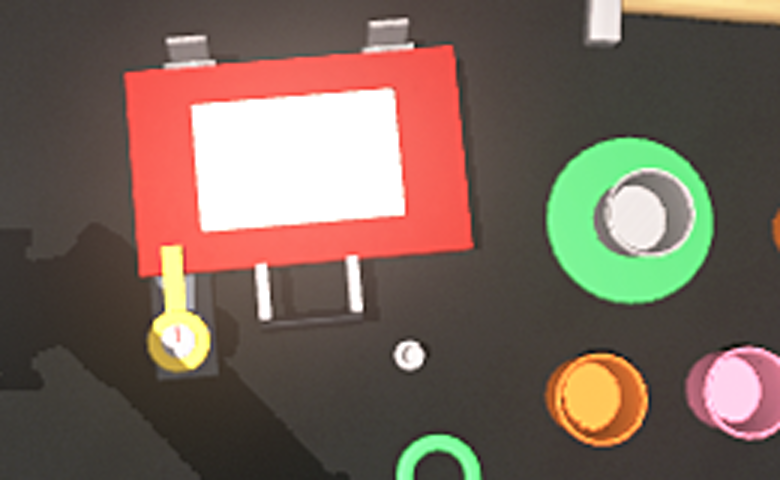

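Run:
```python
from h import *
K,E=cam("top");r=ray((180+650/3,140+212/3),.073,K,E);m=ray((180+630/3,140+220/3),.003,K,E);print(r,m,np.linalg.norm((r-m)[:2]))
print(np.abs(np.round(robot.current_dq(),2)).max(),robot.current_time_s());print(workorder.close_job())
```

```text
[ 0.51656675 -0.3229685   0.073     ] [ 0.51593836 -0.32351703  0.003     ] 0.0008341189060826345
0.3 79.4417
the job is handed in; nothing more can be done
None
```

The job is handed in at 79 s: all 5 balls and both glands are in the shut, locked case, and the emptied cup stands about 1 mm from the middle of its mat.

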